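# Load the bottle carrier so that all caps stand level

### The job

Gather the three narrow-necked bottles from the front of the bench into the carrier tray, each standing upright on the floor of its own cup: the tallest bottle in the lowest cup, the middle-sized one in the middle-height cup and the shortest in the highest cup, so that all three caps end up level. Never tip a bottle over, and leave the two wide-lidded jars standing where they are.

Things in the scene. Friction and masses are not known exactly. Their poses are not given: they have to be found in the camera images.
- bottle_tall_centre (a point): the tallest bottle: white plastic bottle standing upright near the front edge of the bench: body 70 mm across, narrow round screw cap (white) 42 mm across and 28 mm high at the top, 175 mm tall overall. This point is on its axis, half-way up (87.5 mm above its underside); z points up along the axis. It can be taken by the cap from above, fingers either side. Loose, about 360 g, mass varies
- bottle_medium_centre (a point): the middle-sized bottle: white plastic bottle standing upright near the front edge of the bench: body 66 mm across, narrow round screw cap (white) 35 mm across and 24 mm high at the top, 150 mm tall overall. This point is on its axis, half-way up (75 mm above its underside); z points up along the axis. It can be taken by the cap from above, fingers either side. Loose, about 280 g, mass varies
- bottle_short_centre (a point): the shortest bottle: white plastic bottle standing upright near the front edge of the bench: body 66 mm across, narrow round screw cap (blue) 35 mm across and 20 mm high at the top, 130 mm tall overall. This point is on its axis, half-way up (65 mm above its underside); z points up along the axis. It can be taken by the cap from above, fingers either side. Loose, about 250 g, mass varies
- cup_low_floor (a point): the lowest of the three round grey riser cups standing in the carrier tray (94 mm across outside on a 98 mm square foot, bore 88 mm, wall 3 mm). Its floor is 10 mm above the bench and its rim 22 mm above its floor. This point is the centre of its floor; z points up. Fixed
- cup_mid_floor (a point): the middle-height one of the three round grey riser cups standing in the carrier tray (94 mm across outside on a 98 mm square foot, bore 88 mm, wall 3 mm). Its floor is 35 mm above the bench and its rim 22 mm above its floor. This point is the centre of its floor; z points up. Fixed
- cup_high_floor (a point): the highest of the three round grey riser cups standing in the carrier tray (94 mm across outside on a 98 mm square foot, bore 88 mm, wall 3 mm). Its floor is 55 mm above the bench and its rim 22 mm above its floor. This point is the centre of its floor; z points up. Fixed
- tray: the carrier: open metal tray, 108 x 312 mm (346 over its end handles), rim 18 mm high, floor 4 mm thick, the three cups in a row along it, 100 mm apart, in any order. Origin: centre of its underside, y along the row, z up. Fixed. Right of the work stands a tall fixed stirrer (x 0.4 to 0.7, y -0.3 to -0.6): coming from the right, keep the arm on the cart's side of it
- jar_a_centre (a point): look-alike that does not belong: white straight-sided jar with a wide white lid as broad as the jar, no neck, 72 mm across and 115 mm tall, standing among the bottles. This point is on its axis, half-way up (57.5 mm above its underside). Loose, light
- jar_b_centre (a point): look-alike that does not belong: white straight-sided jar with a wide blue lid as broad as the jar, no neck, 72 mm across and 85 mm tall, standing among the bottles. This point is on its axis, half-way up (42.5 mm above its underside). Loose, light

How it is judged:
By the outcome, as a careful person would: the job done as asked, in the order asked, and still so for the second after the job is handed in, with the robot touching nothing.
It also fails if it takes over 88 s, if anything falls off the work surface, if the arm or the gripper's body presses on something with over 40 N, if the wrist force passes 120 N, or if a joint passes its speed limit or range.

### The arm

A 7-joint arm with a two-finger parallel gripper is mounted at the origin on a cart in front of the work surface, level with it; the furniture and walls round the work are solid. World frame = base frame: x ahead of the robot, y to its left, z up, the work surface at z = 0. Lengths are in mm, angles in rad, forces in N, time in s.
With the tool pointing down it reaches from about 400 to 875 mm from the base axis. Payload 4.4 kg.
Tool frame: the origin (TCP) lies on the centre line of the jaws, within the pads' length; the fingertips stand 11 mm ahead of it and the grasp point (between the pads) lies 8 mm behind it (arm.tip_extent is the distance from the TCP to the fingertips, in mm); z points along the fingers, x is the direction in which the jaws open and shut, and the axes are right-handed (so a half turn about z gives the same grasp; the last joint's range is limited). The gripper opens to 85 mm and grips with 20 to 120 N. Pads are 22 mm wide; open, the fingers measure 114 mm over their backs; the gripper's body (76 mm by 85 mm) begins 54 mm behind the grasp point. The pads swing forward as they close: fully open they stand 13 mm farther back than shut.
Start: joints at [1.238, 0.628, 0.038, 1.517, -0.027, 0.996, -0.02], TCP at [171.398, -627.009, 220.313] pointing down, gripper open.
Joint ranges: [-3.06, 3.06], [-0.37, 2.12], [-1.25, 1.32], [0.18, 2.47], [-1.1, 4.24], [0.23, 1.98], [-2.94, 2.94]. Speed limits (rad/s): [2.57, 2.57, 3.14, 3.14, 3.14, 3.14, 3.14].

### API

Orientations are given as a rotation vector (axis times angle).
In Python, from plant import arm, imaging gives the robot as it stands.
- The arm moves only by the tool jog_arm, never from a script. Its argument "rows" is a list of rows, each an object of numbers: "dx", "dy", "dz": the shift along the tool's x, y, z in mm; "twist": the turn about the tool's z in rad; "jaw": the closure, from -1 (fully open) to 1 (shut). A call has 1 to 20 rows; each row is the pose to reach, as a shift and turn from the pose measured when the call began, along the tool's axes at that moment; what a row does not reach only later rows make up. A row lasts 1/8 s, in which the tool goes at most 62.5 mm and 10.7 degrees, less where a joint would pass 70% of its speed; a pose out of reach is approached as far as the arm can. A call with a gripper value outside its range is refused whole. The fingers move at their own pace and stop on an object; "newtons" is the grip in N (left out, the last holds). Time passes only in rows, so rows that repeat a pose let the fingers close. It gives the time, the measured TCP pose, the force and the opening at its end, in the units of the state.
- arm.sense(): the state, without advancing time (a new reading comes with each control period).
- imaging.capture(name): name is "scene" or "top" or "wrist"; returns the picture (420x560x3 uint8, red, green, blue); there is no depth.
- imaging.camera_params(name): a dict with "intrinsics" (3x3 intrinsics, pixels), "R" (3x3) and "t" (3): a world point X has camera coordinates R X + t. Camera axes: x right, y down, z forward; pixel columns grow to the right and rows downward; lengths in mm; the calibration is good to about 2 mm. The wrist camera is an equidistant fisheye: a pixel r from the principal point sees the ray r / f radians off the axis. A picture is of the moment at which its call begins: read the wrist's pose just before it. camera_params takes no time and is no camera call; for the wrist camera it gives the pose at the moment of the call.
- arm.finish_job(): hands the job in, once; it reports no verdict.
The state is a dict: "t": time; "joint_positions": joint angles; "joint_vel": joint speeds; "effort": joint torques, N m; "tool_pos": TCP position; "tcp_rot": TCP orientation; "force": force on the tool from outside, world axes, zero at the start; "torque": the same for the moment, N m; "finger_gap": opening from 0.0 (shut) to 1.0 (fully open).
Only numpy, scipy, OpenCV 4.12 (cv2) and the standard library are available. Lean on these libraries where they do the work, as an engineer would, in place of code of your own. Each camera call takes 0.05 s, during which the arm holds its last target.

## Working session

There is one attempt and no reset: what is moved stays moved. The work goes in short steps, Python scripts to look and compute and a tool call to move; the robot and the scene stay as the last step left them, time stands still between calls to the robot, and variables do not carry over. Pictures are saved under pics/ and viewed, and the job is handed in when it is done.

Besides the shell and the picture viewer there is one more tool, called after "Request:" as name(argument=value, ...), one argument or row to a line, values as JSON. jog_arm: Moves the arm, as the interface text tells. Its arguments: {"type":"object","properties":{"rows":{"type":"array"},"newtons":{"type":"number"}},"required":["rows"]}

```bash
ls; mkdir -p pics
python3 - <<'E'
from plant import arm, imaging
import cv2
print(arm.sense())
for n in ("scene","top"):
    p=imaging.capture(n); cv2.imwrite(f"pics/{n}0.png",p[:,:,::-1])
    c=imaging.camera_params(n); print(n,c)
print(arm.sense()['t'])
E
```

```text
pics
{'t': 0.0, 'joint_positions': array([ 1.23817152,  0.62937366,  0.03844117,  1.51836311, -0.0269839 ,
        0.99629792, -0.02000896]), 'joint_vel': array([-0.00011851,  0.00063462,  0.00057863,  0.00028467,  0.00071956,
        0.00052213,  0.00019705]), 'effort': array([ 7.64836932e-04, -5.63386703e+01,  1.22589592e+00, -1.93442667e+01,
        1.07607615e-02,  1.05659687e-02, -2.10756340e-06]), 'tool_pos': array([ 171.23829928, -626.368449  ,  219.37282272]), 'tcp_rot': array([-2.49628785e+00,  1.90552151e+00,  2.43884566e-03]), 'force': array([ 0.54862275, -0.24923894, -0.09476287]), 'torque': array([-0.03146967, -0.00012331,  0.00580231]), 'finger_gap': 0.9991808602804123}
scene {'intrinsics': array([[390.3483766 ,   0.        , 274.81453712],
       [  0.        , 390.3483766 , 204.71325572],
       [  0.        ,   0.        ,   1.        ]]), 'R': array([[-0.83117062, -0.55601452, -0.0018063 ],
       [-0.34905732,  0.52431926, -0.7766906 ],
       [ 0.43279833, -0.64493191, -0.6298797 ]]), 't': array([486.06576888, 203.2349421 , 703.16621651])}
top {'intrinsics': array([[436.63532479,   0.        , 280.57058763],
       [  0.        , 436.63532479, 206.74290512],
       [  0.        ,   0.        ,   1.        ]]), 'R': array([[-0.00514555, -0.99955975, -0.02922022],
       [-0.99759902,  0.00714917, -0.0688845 ],
       [ 0.06906308,  0.02879561, -0.99719662]]), 't': array([105.84700934, 526.92372497, 915.16875956])}
0.1
```

View pics/scene0.png

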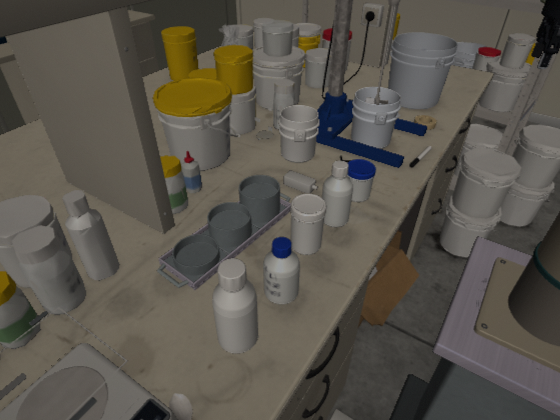

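View pics/top0.png

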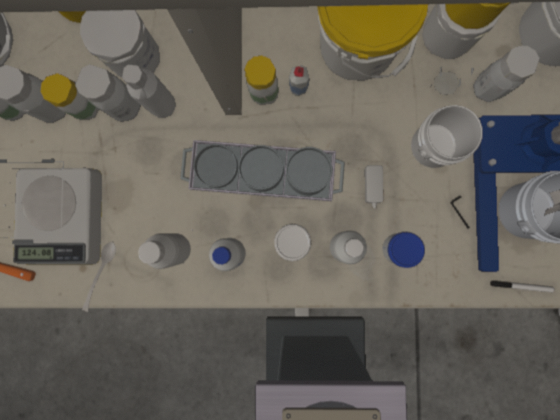

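The top view shows a tall white cap near (150,252), a blue cap near (222,256), jar A at (292,242), a medium cap near (354,248), and jar B at (406,250). The cups are at about (216,167), (262,169) and (310,171), and the scene view shows they rise from left to right.

```bash
cat > h.py <<'E'
import numpy as np
from plant import arm, imaging
def ray(n,u,v):
    c=imaging.camera_params(n);R,t,K=c['R'],c['t'],c['intrinsics']
    d=R.T@np.array([(u-K[0,2])/K[0,0],(v-K[1,2])/K[1,1],1]);return -R.T@t,d
def onz(n,u,v,z):
    o,d=ray(n,u,v);return (o+d*(z-o[2])/d[2])[:2]
def proj(n,X):
    c=imaging.camera_params(n);p=c['intrinsics']@(c['R']@np.array(X,float)+c['t']);return p[:2]/p[2]
E
python3 - <<'E'
import cv2,numpy as np
im=cv2.imread('pics/top0.png')
a=im[225:285,125:435]; cv2.imwrite('pics/t1.png',cv2.resize(a,(775,150),interpolation=cv2.INTER_CUBIC))
a1=im[225:285,125:265]; a2=im[225:285,265:435]
b=im[130:210,180:350]
out=np.vstack([cv2.resize(cv2.copyMakeBorder(x,0,0,0,170-x.shape[1],0),None,fx=4,fy=4,interpolation=cv2.INTER_CUBIC) for x in (a1,a2)])
cv2.imwrite('pics/t2.png',out); cv2.imwrite('pics/t3.png',cv2.resize(b,None,fx=4,fy=4,interpolation=cv2.INTER_CUBIC))
s=cv2.imread('pics/scene0.png')[150:360,150:390]; cv2.imwrite('pics/s1.png',cv2.resize(s,None,fx=2.8,fy=2.8,interpolation=cv2.INTER_CUBIC))
E
```

```text
(no output)
```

View pics/t2.png

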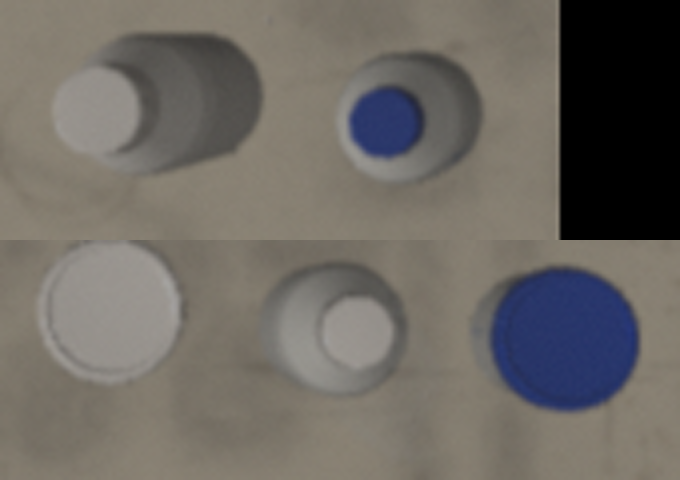

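View pics/t3.png

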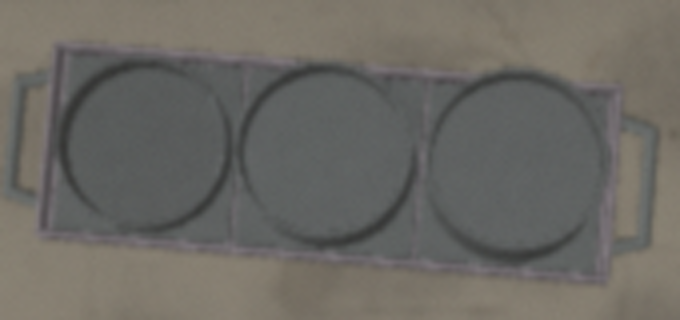

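View pics/s1.png

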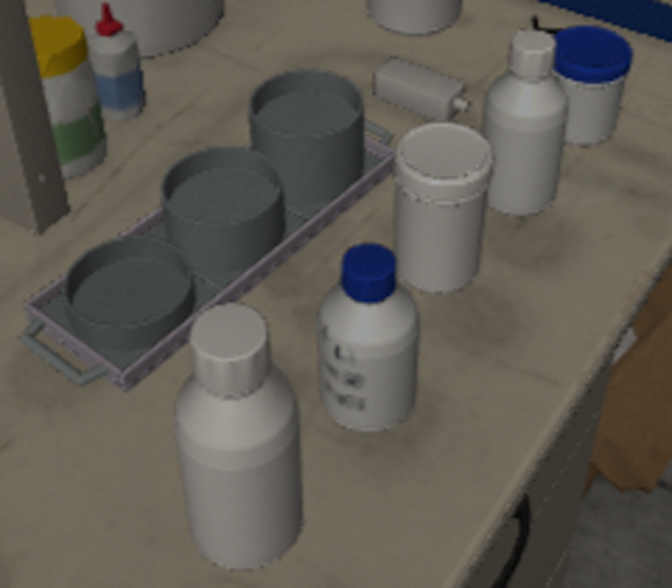

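Run:
```python
from h import *
P=lambda x,y:(x/4-.375+180,y/4-.375+130)
B={}
for n,u,v,z,zs in (('tall',97/4+125-.4,110/4+225-.4,175,(230-0,0)),('short',221.1,254.9,130,0),('med',353.9,247.4,150,0),('jarA',292.1,242.6,115,0),('jarB',405.9,249.4,85,0)):
    p=onz('top',u,v,z); print(n,p.round(1),'scene top px',proj('scene',[*p,z]).round(1), ((proj('scene',[*p,z])-[150,150])*2.8).round(0))
for n,u,v,z in (('low',145,147,32),('mid',327,155,57),('high',518,163,77)):
    p=onz('top',*P(u,v),z); print(n,p.round(1),((proj('scene',[*p,z])-[150,150])*2.8).round(0))
c=[onz('top',*P(*q),18) for q in ((55,43),(620,87),(607,280),(40,235))]
print(np.round(c,1),np.mean(c,0),[np.linalg.norm(c[i]-c[i-1]).round(1) for i in range(4)])
s=arm.sense();from scipy.spatial.transform import Rotation as Ro
print(Ro.from_rotvec(s['tcp_rot']).as_matrix().round(3))
```

```text
tall [437.2 334.1] scene top px [231.1 266.6] [227. 327.]
short [429.9 211.8] scene top px [281.1 241.5] [367. 256.]
med [443.4 -34.4] scene top px [339.5 163.9] [531.  39.]
jarA [452.2  78.2] scene top px [308.3 203.2] [443. 149.]
jarB [ 437.4 -144.8] scene top px [359.7 166.5] [587.  46.]
low [614.1 240. ] [132. 277.]
mid [604.9 140.9] [225. 181.]
high [596.7  42.9] [308. 101.]
[[674.1 292.1]
 [646.5 -14.6]
 [542.2  -6.2]
 [568.9 299.4]] [607.93982911 142.68807524] [np.float64(105.4), np.float64(307.9), np.float64(104.7), np.float64(306.8)]
[[ 0.264 -0.965 -0.   ]
 [-0.965 -0.264  0.002]
 [-0.002  0.    -1.   ]]
```

```bash
cat >> h.py <<'E'
from scipy.spatial.transform import Rotation as Ro
def delta(*wps,yaw=5.1):
    s=arm.sense();M=Ro.from_rotvec(s['tcp_rot']).as_matrix();p=s['tool_pos']
    y0=np.degrees(np.arctan2(M[1,0],M[0,0]))
    print('t',round(s['t'],2),'pos',p.round(1),'yaw',y0.round(1),'tilt',np.degrees(np.arccos(-M[2,2])).round(2),'F',s['force'].round(1),'gap',round(s['finger_gap'],3),'twist',round(-np.radians(yaw-y0),3))
    for w in wps: print(w,(M.T@(np.array(w)-p)).round(1))
E
python3 -c "
from h import *
delta((340,-240,270))"
```

```text
t 0.1 pos [ 171.2 -626.5  219.5] yaw -74.7 tilt 0.09 F [ 0.4  0.3 -0.1] gap 1.003 twist -1.393
(340, -240, 270) [-328.4 -264.7  -50. ]
```

Request:
jog_arm(
  rows=[
    {"dx":-36,"dy":-29,"dz":-6,"twist":-0.14},
    {"dx":-73,"dy":-59,"dz":-12,"twist":-0.28},
    {"dx":-109,"dy":-88,"dz":-18,"twist":-0.42},
    {"dx":-146,"dy":-118,"dz":-24,"twist":-0.56},
    {"dx":-182,"dy":-147,"dz":-30,"twist":-0.7},
    {"dx":-219,"dy":-176,"dz":-35,"twist":-0.84},
    {"dx":-255,"dy":-206,"dz":-40,"twist":-0.98},
    {"dx":-292,"dy":-235,"dz":-45,"twist":-1.12},
    {"dx":-328,"dy":-265,"dz":-50,"twist":-1.26},
    {"dx":-328,"dy":-265,"dz":-50,"twist":-1.39},
    {"dx":-328,"dy":-265,"dz":-50,"twist":-1.39},
  ],
)

```text
validation failed for argument at $.ro...
```

```bash
python3 -c "
from h import *
delta((430,-60,270),(437.2,334.1,250))
print(arm.sense()['joint_positions'].round(2))"
```

```text
t 0.1 pos [ 171.2 -626.5  219.5] yaw -74.7 tilt 0.09 F [ 0.4  0.3 -0.1] gap 1.003 twist -1.393
(430, -60, 270) [-478.3 -398.9  -49.7]
(437.2, 334.1, 250) [-856.5 -509.8  -29.1]
[ 1.24  0.63  0.04  1.52 -0.03  1.   -0.02]
```

Request:
jog_arm(
  rows=[
    {"dx":-36,"dy":-29,"dz":-6,"twist":-0.14,"jaw":-1},
    {"dx":-73,"dy":-59,"dz":-12,"twist":-0.28,"jaw":-1},
    {"dx":-109,"dy":-88,"dz":-18,"twist":-0.42,"jaw":-1},
    {"dx":-146,"dy":-118,"dz":-24,"twist":-0.56,"jaw":-1},
    {"dx":-182,"dy":-147,"dz":-30,"twist":-0.7,"jaw":-1},
    {"dx":-219,"dy":-176,"dz":-35,"twist":-0.84,"jaw":-1},
    {"dx":-255,"dy":-206,"dz":-40,"twist":-0.98,"jaw":-1},
    {"dx":-292,"dy":-235,"dz":-45,"twist":-1.12,"jaw":-1},
    {"dx":-328,"dy":-265,"dz":-50,"twist":-1.26,"jaw":-1},
    {"dx":-328,"dy":-265,"dz":-50,"twist":-1.39,"jaw":-1},
    {"dx":-328,"dy":-265,"dz":-50,"twist":-1.39,"jaw":-1},
  ],
)

```text
t: 1.48
tool_pos: [340.3, -240.0, 270.0]
tcp_rot: [-3.137, -0.134, 0.001]
force: [0.2, -0.1, -1.2]
finger_gap: 1.001
```

```bash
python3 -c "
from h import *
delta((430,-60,270),(437.2,334.1,250))
print(arm.sense()['joint_positions'].round(2))"
```

```text
t 1.48 pos [ 340.3 -240.   270. ] yaw 4.9 tilt 0.11 F [ 0.2 -0.1 -1.2] gap 1.001 twist -0.004
(430, -60, 270) [ 104.7 -171.6    0.2]
(437.2, 334.1, 250) [ 145.6 -563.7   20.9]
[ 0.88  0.25 -0.41  2.05  0.13  0.87  0.48]
```

Request:
jog_arm(
  rows=[
    {"dx":26,"dy":-43,"dz":0,"twist":0,"jaw":-1},
    {"dx":52,"dy":-86,"dz":0,"twist":0,"jaw":-1},
    {"dx":78,"dy":-129,"dz":0,"twist":0,"jaw":-1},
    {"dx":105,"dy":-172,"dz":0,"twist":0,"jaw":-1},
    {"dx":110,"dy":-220,"dz":0,"twist":0,"jaw":-1},
    {"dx":115,"dy":-268,"dz":0,"twist":0,"jaw":-1},
    {"dx":120,"dy":-316,"dz":0,"twist":0,"jaw":-1},
    {"dx":125,"dy":-365,"dz":0,"twist":0,"jaw":-1},
    {"dx":130,"dy":-415,"dz":5,"twist":0,"jaw":-1},
    {"dx":135,"dy":-465,"dz":10,"twist":0,"jaw":-1},
    {"dx":140,"dy":-515,"dz":15,"twist":0,"jaw":-1},
    {"dx":145.5,"dy":-563.5,"dz":20,"twist":0,"jaw":-1},
    {"dx":145.5,"dy":-563.5,"dz":20,"twist":0,"jaw":-1},
    {"dx":145.5,"dy":-563.5,"dz":20,"twist":0,"jaw":-1},
  ],
)

```text
t: 3.22
tool_pos: [437.5, 332.5, 250.2]
tcp_rot: [3.139, 0.13, -0.003]
force: [0.5, -0.3, -0.7]
finger_gap: 0.999
```

```bash
python3 -c "
from h import *
import cv2
delta((437.2,334.1,158))
print(arm.sense()['joint_positions'].round(2))
c=imaging.camera_params('wrist');print(c)
im=imaging.capture('wrist')[:,:,::-1];cv2.imwrite('pics/w1.png',im)"
```

```text
t 3.23 pos [437.5 332.5 250.2] yaw 4.7 tilt 0.09 F [ 0.5 -0.3 -0.7] gap 0.999 twist -0.006
(437.2, 334.1, 158) [ 0.  -1.6 92.2]
[-0.33  0.5  -0.56  1.75  0.31  0.98 -0.92]
{'intrinsics': array([[325.1922621 ,   0.        , 278.71957403],
       [  0.        , 325.1922621 , 219.55250296],
       [  0.        ,   0.        ,   1.        ]]), 'R': array([[ 0.99660403,  0.08229881, -0.00270471],
       [ 0.07977747, -0.95689377,  0.27926668],
       [ 0.02039519, -0.27853407, -0.96020977]]), 't': array([-462.52422199,  238.9800668 ,  491.20128299])}
```

View pics/w1.png

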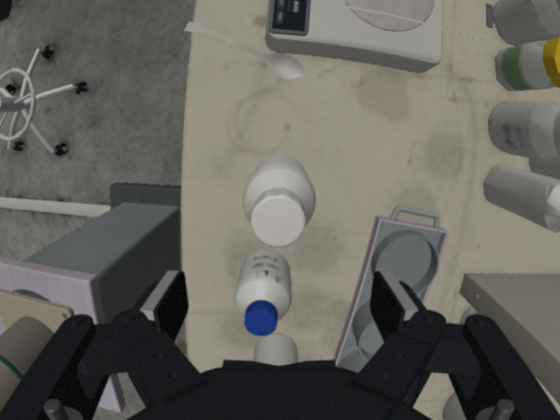

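The wrist view puts the tall cap's centre at about (278,220), with the blue cap at (261,317). I'll cast these rays and compare them with the top-view estimates.

```bash
cat >> h.py <<'E'
def wray(u,v,z,c=None):
    c=c or imaging.camera_params('wrist');K,R,t=c['intrinsics'],c['R'],c['t']
    dx,dy=u-K[0,2],v-K[1,2];r=np.hypot(dx,dy);th=r/K[0,0]
    d=R.T@np.array([np.sin(th)*dx/max(r,1e-9),np.sin(th)*dy/max(r,1e-9),np.cos(th)]);o=-R.T@t
    return (o+d*(z-o[2])/d[2])[:2]
def blobs(f,lo,hi,roi,amin=200):
    import cv2
    im=cv2.imread(f);x,y,w,h=roi;m=cv2.inRange(cv2.cvtColor(im,cv2.COLOR_BGR2HSV)[y:y+h,x:x+w],np.array(lo),np.array(hi))
    for c in cv2.findContours(m,cv2.RETR_EXTERNAL,cv2.CHAIN_APPROX_NONE)[0]:
        if cv2.contourArea(c)>amin: (a,b),ax,an=cv2.fitEllipse(c);print('blob',round(a+x,1),round(b+y,1),np.round(ax,1))
E
python3 -c "
from h import *
import cv2
blobs('pics/w1.png',(105,120,40),(130,255,255),(200,280,120,60))
blobs('pics/w1.png',(0,0,195),(180,40,255),(230,170,100,80))
print(wray(278,220,175),wray(261,317,130))
im=cv2.imread('pics/w1.png')[140:360,180:420];cv2.imwrite('pics/w1c.png',cv2.resize(im,None,fx=2.7,fy=2.7))"
```

```text
blob 260.7 317.8 [31.8 34.4]
[436.52362895 336.27577041] [428.65882573 221.5174435 ]
```

View pics/w1c.png

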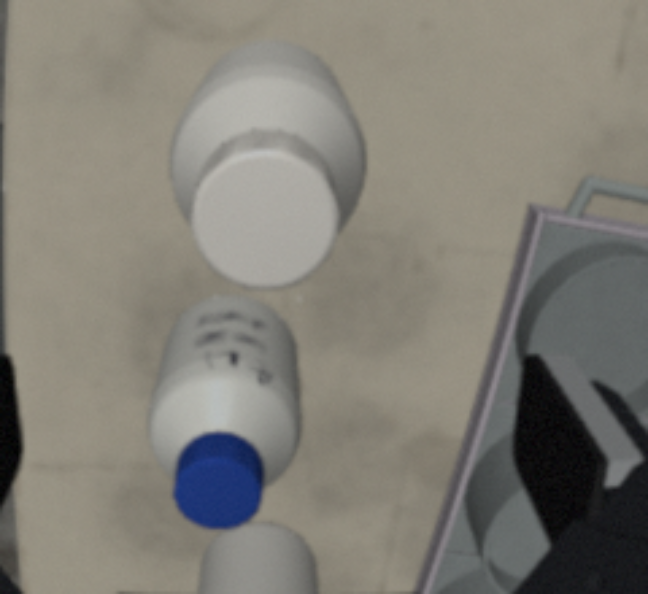

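Request:
jog_arm(
  rows=[
    {"dx":0,"dy":-1,"dz":40,"twist":0,"jaw":-1},
    {"dx":0,"dy":-2.5,"dz":75,"twist":0,"jaw":-1},
    {"dx":0,"dy":-2.5,"dz":92,"twist":0,"jaw":-1},
    {"dx":0,"dy":-2.5,"dz":92,"twist":0,"jaw":-0.5},
    {"dx":0,"dy":-2.5,"dz":92,"twist":0,"jaw":-0.2},
    {"dx":0,"dy":-2.5,"dz":92,"twist":0,"jaw":0.1},
    {"dx":0,"dy":-2.5,"dz":92,"twist":0,"jaw":1},
    {"dx":0,"dy":-2.5,"dz":92,"twist":0,"jaw":1},
    {"dx":0,"dy":-2.5,"dz":92,"twist":0,"jaw":1},
    {"dx":0,"dy":-2.5,"dz":92,"twist":0,"jaw":1},
  ],
  newtons=60,
)

```text
t: 4.53
tool_pos: [438.0, 335.4, 160.4]
tcp_rot: [-3.137, -0.129, -0.002]
force: [-1.3, -0.5, 6.9]
finger_gap: 0.438
```

```bash
python3 -c "
from h import *
import cv2
delta((437,335,260),(615.5,241,260),(615.5,241,169))
im=imaging.capture('scene')[:,:,::-1];cv2.imwrite('pics/s2.png',im[100:400,120:440])"
```

```text
t 4.53 pos [438.  335.4 160.4] yaw 4.7 tilt 0.12 F [-1.3 -0.5  6.9] gap 0.438 twist -0.007
(437, 335, 260) [ -0.9   0.2 -99.6]
(615.5, 241, 260) [169.3 108.5 -99.5]
(615.5, 241, 169) [169.1 108.7  -8.5]
```

View pics/s2.png

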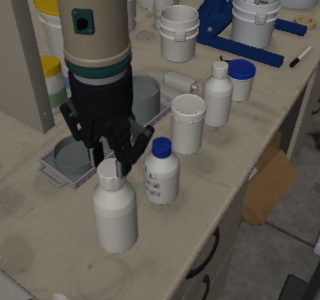

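Request:
jog_arm(
  rows=[
    {"dx":0,"dy":0,"dz":-15,"twist":0,"jaw":1},
    {"dx":0,"dy":0,"dz":-40,"twist":0,"jaw":1},
    {"dx":0,"dy":0,"dz":-70,"twist":0,"jaw":1},
    {"dx":0,"dy":0,"dz":-100,"twist":0,"jaw":1},
    {"dx":0,"dy":0,"dz":-100,"twist":0,"jaw":1},
  ],
)

```text
t: 5.2
tool_pos: [439.0, 336.6, 263.4]
tcp_rot: [-3.134, -0.128, -0.01]
force: [0.0, -0.2, -3.0]
finger_gap: 0.436
```

```bash
python3 -c "
from h import *
import cv2
delta((615.5,241,260),(615.5,241,169))
im=imaging.capture('scene')[:,:,::-1];cv2.imwrite('pics/s3.png',cv2.resize(im[80:380,120:440],None,fx=1.9,fy=1.9))"
```

```text
t 5.2 pos [439.  336.6 263.4] yaw 4.7 tilt 0.47 F [ 0.  -0.2 -3. ] gap 0.436 twist -0.007
(615.5, 241, 260) [168.  109.8   4. ]
(615.5, 241, 169) [167.4 110.2  94.9]
```

View pics/s3.png

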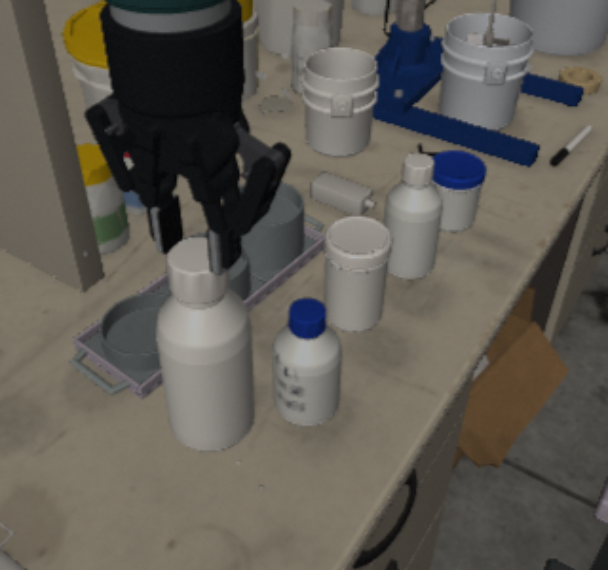

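Request:
jog_arm(
  rows=[
    {"dx":14,"dy":9,"dz":0,"twist":0,"jaw":1},
    {"dx":42,"dy":27,"dz":0,"twist":0,"jaw":1},
    {"dx":76,"dy":50,"dz":0,"twist":0,"jaw":1},
    {"dx":110,"dy":72,"dz":0,"twist":0,"jaw":1},
    {"dx":140,"dy":92,"dz":0,"twist":0,"jaw":1},
    {"dx":158,"dy":104,"dz":0,"twist":0,"jaw":1},
    {"dx":168,"dy":110,"dz":4,"twist":0,"jaw":1},
    {"dx":168,"dy":110,"dz":20,"twist":0,"jaw":1},
    {"dx":168,"dy":110,"dz":40,"twist":0,"jaw":1},
    {"dx":168,"dy":110,"dz":45,"twist":0,"jaw":1},
    {"dx":168,"dy":110,"dz":45,"twist":0,"jaw":1},
  ],
)

```text
t: 6.62
tool_pos: [614.0, 240.3, 216.3]
tcp_rot: [-3.136, -0.131, -0.004]
force: [-0.1, -0.2, -1.8]
finger_gap: 0.432
```

```bash
python3 -c "
from h import *
import cv2
delta((615.5,241,172))
im=imaging.capture('scene')[:,:,::-1];cv2.imwrite('pics/s4.png',cv2.resize(im[120:320,120:340],None,fx=2.7,fy=2.7))
im=imaging.capture('top')[:,:,::-1];cv2.imwrite('pics/t4.png',cv2.resize(im[90:290,120:420],None,fx=2.6,fy=2.6))
im=imaging.capture('wrist')[:,:,::-1];cv2.imwrite('pics/w4.png',im)"
```

```text
t 6.62 pos [614.  240.3 216.3] yaw 4.8 tilt 0.21 F [-0.1 -0.2 -1.8] gap 0.432 twist -0.006
(615.5, 241, 172) [ 1.4 -0.4 44.3]
```

View pics/s4.png

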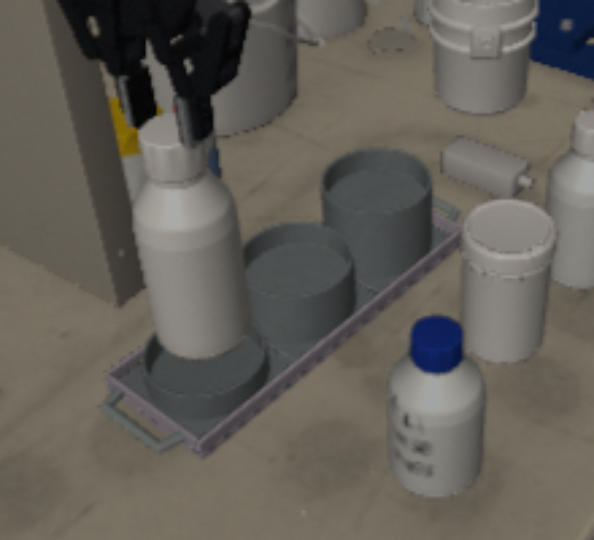

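View pics/t4.png

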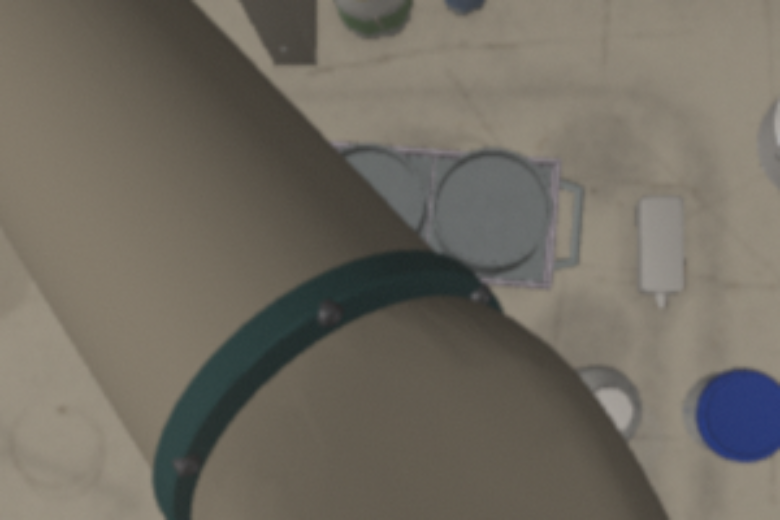

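View pics/w4.png

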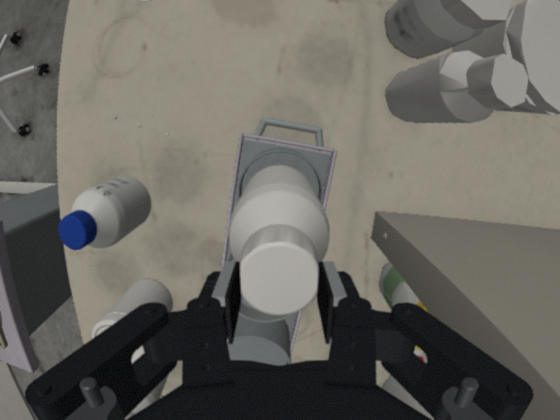

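```bash
python3 -c "
from h import *
f=lambda *X:((proj('scene',X)-[120,120])*2.7).round(0)
print('base',f(614,240.3,56),'captop',f(614,240.3,231),'cup floor',f(614,240,10))
a=np.linspace(0,2*np.pi,73)
P=np.array([f(614+35*np.cos(t),240.3+35*np.sin(t),56) for t in a]);print('base outline',P.min(0),P.max(0))
P=np.array([f(614+21*np.cos(t),240.3+21*np.sin(t),231) for t in a]);print('cap outline',P.min(0),P.max(0))
P=np.array([f(614+47*np.cos(t),240.3+47*np.sin(t),32) for t in a]);print('rim outline',P.min(0),P.max(0))
"
```

```text
base [204. 325.] captop [168. 127.] cup floor [212. 368.]
base outline [156. 293.] [252. 360.]
cap outline [135. 109.] [202. 146.]
rim outline [145. 305.] [271. 395.]
```

Request:
jog_arm(
  rows=[
    {"dx":1,"dy":0,"dz":10,"twist":0,"jaw":1},
    {"dx":1.5,"dy":-0.5,"dz":22,"twist":0,"jaw":1},
    {"dx":1.5,"dy":-0.5,"dz":34,"twist":0,"jaw":1},
    {"dx":1.5,"dy":-0.5,"dz":42,"twist":0,"jaw":1},
    {"dx":1.5,"dy":-0.5,"dz":45,"twist":0,"jaw":1},
    {"dx":1.5,"dy":-0.5,"dz":45.5,"twist":0,"jaw":1},
    {"dx":1.5,"dy":-0.5,"dz":45.5,"twist":0,"jaw":1},
  ],
)

```text
t: 7.65
tool_pos: [617.0, 241.4, 172.6]
tcp_rot: [-3.135, -0.129, -0.009]
force: [-0.3, 0.6, -2.5]
finger_gap: 0.436
```

```bash
python3 -c "
from h import *
delta((615.5,241,170))
"
```

```text
t 7.65 pos [617.  241.4 172.6] yaw 4.7 tilt 0.39 F [-0.3  0.6 -2.5] gap 0.436 twist -0.007
(615.5, 241, 170) [-1.6  0.3  2.6]
```

Request:
jog_arm(
  rows=[
    {"dx":-1,"dy":0,"dz":2,"twist":0,"jaw":1},
    {"dx":-1,"dy":0,"dz":3,"twist":0,"jaw":1},
    {"dx":-1,"dy":0,"dz":3,"twist":0,"jaw":1},
  ],
)

```text
t: 8.02
tool_pos: [616.2, 241.7, 170.5]
tcp_rot: [-3.134, -0.129, -0.01]
force: [-1.5, -0.8, 3.1]
finger_gap: 0.433
```

```bash
python3 -c "
from h import *
delta((615.5,241,170))
"
```

```text
t 8.03 pos [616.2 241.7 170.5] yaw 4.7 tilt 0.45 F [-1.5 -0.8  3.1] gap 0.433 twist -0.007
(615.5, 241, 170) [-0.8  0.7  0.5]
```

Request:
jog_arm(
  rows=[
    {"dx":0,"dy":0,"dz":0,"twist":0,"jaw":0},
    {"dx":0,"dy":0,"dz":0,"twist":0,"jaw":-0.4},
    {"dx":0,"dy":0,"dz":0,"twist":0,"jaw":-1},
    {"dx":0,"dy":0,"dz":0,"twist":0,"jaw":-1},
    {"dx":0,"dy":0,"dz":0,"twist":0,"jaw":-1},
    {"dx":0,"dy":0,"dz":-20,"twist":0,"jaw":-1},
    {"dx":0,"dy":0,"dz":-60,"twist":0,"jaw":-1},
    {"dx":0,"dy":0,"dz":-100,"twist":0,"jaw":-1},
    {"dx":0,"dy":0,"dz":-100,"twist":0,"jaw":-1},
  ],
)

```text
t: 9.15
tool_pos: [617.3, 242.6, 274.3]
tcp_rot: [-3.131, -0.129, -0.021]
force: [-0.1, 0.2, 0.5]
finger_gap: 0.997
```

```bash
python3 -c "
from h import *
delta((443.4,-34.4,270),(443.4,-34.4,230))
import cv2
im=imaging.capture('scene')[:,:,::-1];cv2.imwrite('pics/s5.png',cv2.resize(im[120:320,120:340],None,fx=2.7,fy=2.7))
"
```

```text
t 9.15 pos [617.3 242.6 274.3] yaw 4.7 tilt 0.87 F [-0.1  0.2  0.5] gap 0.997 twist -0.007
(443.4, -34.4, 270) [-1.961e+02  2.618e+02 -1.000e-01]
(443.4, -34.4, 230) [-196.7  262.1   39.9]
```

View pics/s5.png

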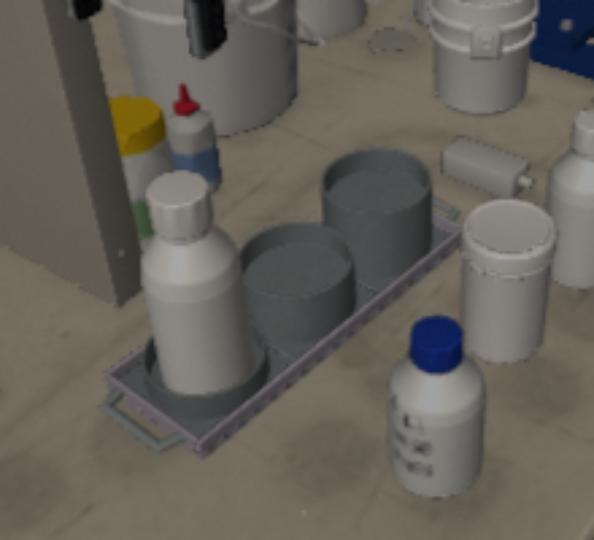

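The tall bottle is standing in the low cup. Next is the medium one.

Request:
jog_arm(
  rows=[
    {"dx":-26,"dy":35,"dz":0,"twist":0,"jaw":-1},
    {"dx":-56,"dy":75,"dz":0,"twist":0,"jaw":-1},
    {"dx":-86,"dy":115,"dz":0,"twist":0,"jaw":-1},
    {"dx":-116,"dy":155,"dz":0,"twist":0,"jaw":-1},
    {"dx":-146,"dy":195,"dz":0,"twist":0,"jaw":-1},
    {"dx":-176,"dy":235,"dz":10,"twist":0,"jaw":-1},
    {"dx":-190,"dy":254,"dz":30,"twist":0,"jaw":-1},
    {"dx":-196,"dy":262,"dz":40,"twist":0,"jaw":-1},
    {"dx":-196,"dy":262,"dz":40,"twist":0,"jaw":-1},
    {"dx":-196,"dy":262,"dz":40,"twist":0,"jaw":-1},
  ],
)

```text
t: 10.45
tool_pos: [443.9, -34.0, 229.1]
tcp_rot: [-3.132, -0.132, -0.017]
force: [0.0, 0.1, -0.1]
finger_gap: 1.0
```

```bash
python3 -c "
from h import *
delta((443.4,-34.4,139))
import cv2
c=imaging.camera_params('wrist')
im=imaging.capture('wrist')[:,:,::-1];cv2.imwrite('pics/w5.png',im[120:420,140:440])
np.save('c5.npy',c,allow_pickle=True)
def P(X):
    p=c['R']@np.array(X)+c['t'];r=np.hypot(p[0],p[1]);th=np.arctan2(r,p[2]);return (p[:2]/r*th*c['intrinsics'][0,0]+c['intrinsics'][:2,2]-[140,120]).round(1)
print(P((443.4,-34.4,150)),P((452.2,78.2,115)))
"
```

```text
t 10.45 pos [443.9 -34.  229.1] yaw 4.8 tilt 0.72 F [ 0.   0.1 -0.1] gap 1.0 twist -0.005
(443.4, -34.4, 139) [-1.5  0.9 90.1]
[137.1 105.3] [159.3 -39.4]
```

View pics/w5.png

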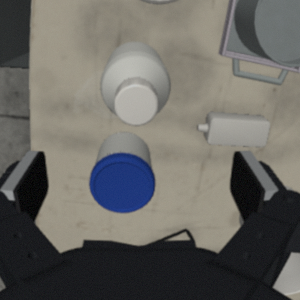

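Request:
jog_arm(
  rows=[
    {"dx":-1,"dy":0,"dz":40,"twist":0,"jaw":-1},
    {"dx":-2,"dy":0,"dz":75,"twist":0,"jaw":-1},
    {"dx":-2,"dy":0,"dz":90,"twist":0,"jaw":-1},
    {"dx":-2,"dy":0,"dz":90,"twist":0,"jaw":-0.5},
    {"dx":-2,"dy":0,"dz":90,"twist":0,"jaw":-0.2},
    {"dx":-2,"dy":0,"dz":90,"twist":0,"jaw":0.1},
    {"dx":-2,"dy":0,"dz":90,"twist":0,"jaw":1},
    {"dx":-2,"dy":0,"dz":90,"twist":0,"jaw":1},
    {"dx":-2,"dy":0,"dz":90,"twist":0,"jaw":1},
    {"dx":-2,"dy":0,"dz":90,"twist":0,"jaw":1},
  ],
  newtons=60,
)

```text
t: 11.75
tool_pos: [442.9, -33.6, 139.2]
tcp_rot: [-3.133, -0.132, -0.017]
force: [0.5, -0.5, 0.4]
finger_gap: -0.003
```

```bash
python3 -c "
from h import *
delta((443.4,-34.4,139))
"
```

```text
t 11.75 pos [442.9 -33.6 139.2] yaw 4.8 tilt 0.73 F [ 0.5 -0.5  0.4] gap -0.003 twist -0.005
(443.4, -34.4, 139) [0.4 0.9 0.2]
```

```bash
python3 -c "
from h import *
import cv2
im=imaging.capture('scene')[:,:,::-1];cv2.imwrite('pics/s6.png',cv2.resize(im[100:300,220:440],None,fx=2.7,fy=2.7))
im=imaging.capture('wrist')[:,:,::-1];cv2.imwrite('pics/w6.png',im)
"
```

```text
(no output)
```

View pics/s6.png

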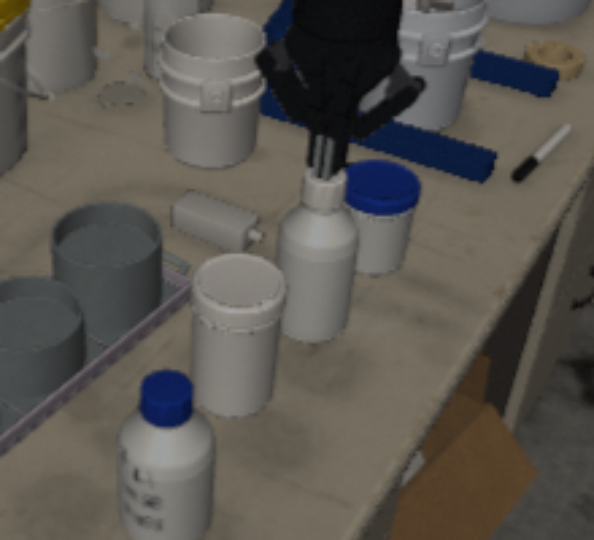

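View pics/w6.png

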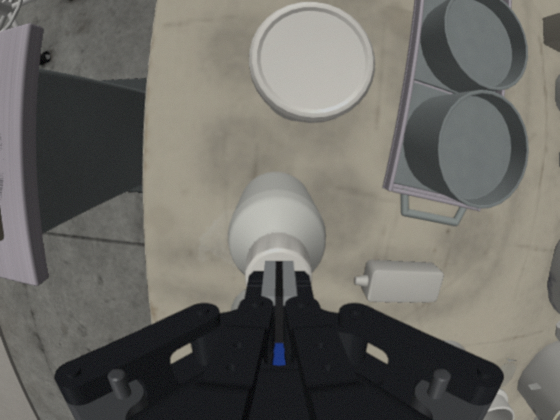

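```bash
python3 -c "
from h import *
import cv2
c=imaging.camera_params('wrist')
def P(X):
    p=c['R']@np.array(X)+c['t'];r=np.hypot(p[0],p[1]);th=np.arctan2(r,p[2]);return (p[:2]/r*th*c['intrinsics'][0,0]+c['intrinsics'][:2,2]).round(1)
s=arm.sense();M=Ro.from_rotvec(s['tcp_rot']).as_matrix();p=s['tool_pos']
for k in (-30,-20,-10,-8,0,11): X=p+M[:,2]*k; print(k,X.round(1),'w',P(X),'s',((proj('scene',X)-[220,100])*2.7).round(0))
for z in (150,126): print('cap',z,P((443,-34,z)),((proj('scene',(443,-34,z))-[220,100])*2.7).round(0))
im=cv2.imread('pics/w6.png')[200:330,210:350];cv2.imwrite('pics/w6c.png',cv2.resize(im,None,fx=5,fy=4.5,interpolation=cv2.INTER_CUBIC))
"
```

```text
-30 [442.6 -33.8 169.2] w [279.  297.7] s [326. 152.]
-20 [442.7 -33.7 159.2] w [279. 287.] s [324. 163.]
-10 [442.8 -33.6 149.2] w [279.  277.4] s [323. 174.]
-8 [442.8 -33.6 147.2] w [279.  275.6] s [323. 176.]
0 [442.9 -33.6 139.2] w [279.  268.9] s [321. 185.]
11 [443.  -33.5 128.2] w [279.  260.5] s [320. 196.]
cap 150 [279.3 278.9] [323. 173.]
cap 126 [278.8 259.8] [320. 198.]
```

View pics/w6c.png

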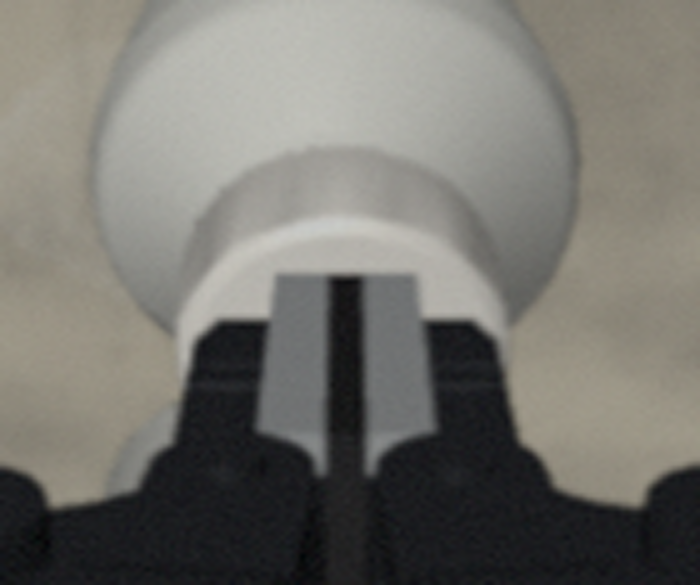

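```bash
python3 -c "
from h import *
c=imaging.camera_params('wrist')
def P(X):
    p=c['R']@np.array(X)+c['t'];r=np.hypot(p[0],p[1]);th=np.arctan2(r,p[2]);return (p[:2]/r*th*c['intrinsics'][0,0]+c['intrinsics'][:2,2]).round(1)
for z in (128,139,145,150,155): print(z,P((443,-22.5,z)),P((454,-23,z))-P((432,-23,z)))
print('cap front',P((443,-34+17.5,150)),P((443-17.5,-34,150)),P((443+17.5,-34,150)),'capbot',P((443,-16.5,126)))
d=np.load('c5.npy',allow_pickle=True).item()
print(wray(275,223,150,d))
"
```

```text
128 [280.7 241.6] [40.6  3. ]
139 [281. 249.] [43.1  3.2]
145 [281.2 253.4] [44.7  3.3]
150 [281.4 257.3] [46.   3.3]
155 [281.6 261.4] [47.4  3.4]
cap front [282.5 245.5] [243.6 276.1] [314.8 281.1] capbot [281.6 230. ]
[441.67077937 -32.73681906]
```

```bash
python3 -c "
from h import *
import cv2
f=lambda *X:((proj('scene',X)-[120,120])*2.7).round(0)
for z in (205,216,220,225,230): print(z,f(593,240,z),f(593,251,z),f(593,229,z), f(635,240,z))
print(arm.tip_extent)
im=cv2.imread('pics/s4.png')[0:220,60:280];cv2.imwrite('pics/s4c.png',cv2.resize(im,None,fx=2.7,fy=2.7,interpolation=cv2.INTER_CUBIC))
im=cv2.imread('pics/w4.png')[220:380,190:370];cv2.imwrite('pics/w4c.png',cv2.resize(im,None,fx=4,fy=3.7,interpolation=cv2.INTER_CUBIC))
"
```

```text
205 [199. 171.] [187. 179.] [210. 163.] [151. 150.]
216 [196. 157.] [184. 165.] [208. 149.] [149. 136.]
220 [196. 152.] [183. 160.] [207. 143.] [148. 131.]
225 [194. 145.] [182. 153.] [206. 137.] [146. 125.]
230 [193. 138.] [181. 147.] [205. 130.] [145. 118.]
11.0
```

View pics/s4c.png

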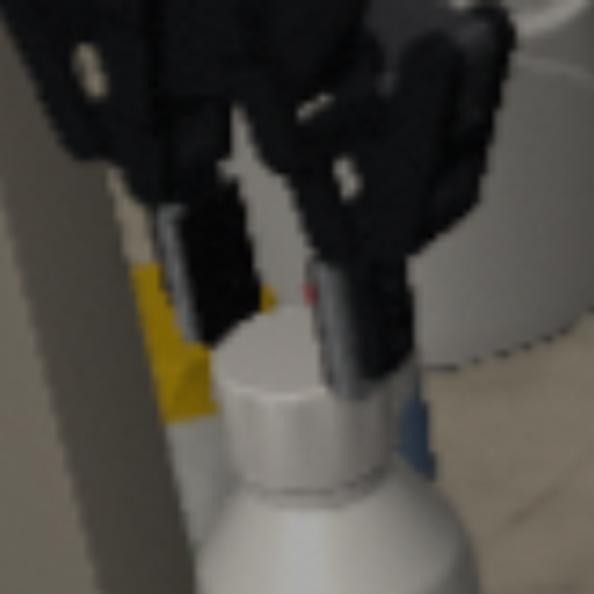

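View pics/w4c.png

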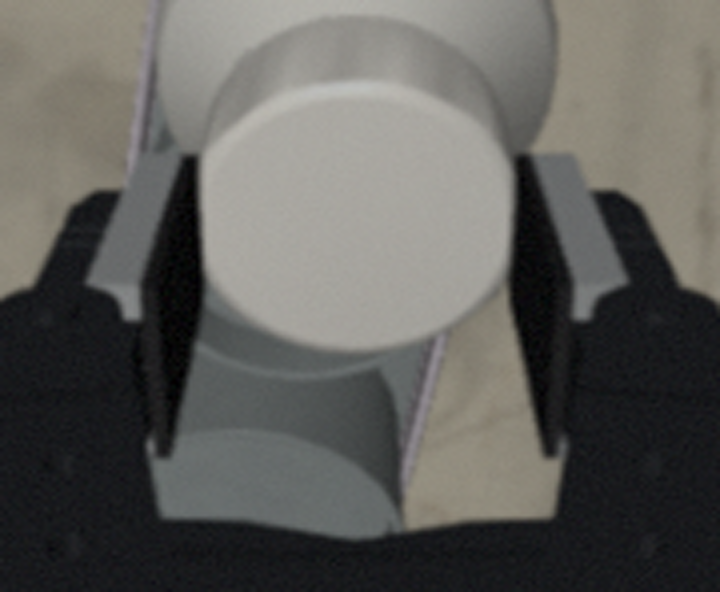

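The jaws shut on nothing. The picture shows the fingertips just above the cap, and the tall cap was also held only by its top edge. So the tips sit about 12 mm higher than the reported TCP, not 11 mm lower. I'll open, go about 18 mm lower and close again.

Request:
jog_arm(
  rows=[
    {"dx":0,"dy":0,"dz":0,"twist":0,"jaw":-1},
    {"dx":0,"dy":0,"dz":0,"twist":0,"jaw":-1},
    {"dx":0,"dy":0,"dz":0,"twist":0,"jaw":-1},
    {"dx":0,"dy":0,"dz":0,"twist":0,"jaw":-1},
    {"dx":0,"dy":1,"dz":9,"twist":0,"jaw":-1},
    {"dx":0,"dy":1,"dz":18,"twist":0,"jaw":-1},
    {"dx":0,"dy":1,"dz":18,"twist":0,"jaw":-0.5},
    {"dx":0,"dy":1,"dz":18,"twist":0,"jaw":-0.2},
    {"dx":0,"dy":1,"dz":18,"twist":0,"jaw":0.1},
  ],
  newtons=60,
)

```text
t: 12.98
tool_pos: [443.3, -34.4, 121.3]
tcp_rot: [-3.132, -0.132, -0.018]
force: [-0.3, -0.1, 0.5]
finger_gap: 0.449
```

```bash
python3 -c "
from h import *
import cv2
delta((443.4,-34.4,121))
im=imaging.capture('scene')[:,:,::-1];a=cv2.resize(im[120:220,290:390],None,fx=4,fy=4,interpolation=cv2.INTER_CUBIC)
im=imaging.capture('wrist')[:,:,::-1];b=cv2.resize(im[200:350,200:350],(400,400),interpolation=cv2.INTER_CUBIC)
cv2.imwrite('pics/sw7.png',np.hstack([a,b]))
"
```

```text
t 12.97 pos [443.3 -34.4 121.3] yaw 4.8 tilt 0.74 F [-0.3 -0.1  0.5] gap 0.449 twist -0.005
(443.4, -34.4, 121) [0.1 0.  0.3]
```

View pics/sw7.png

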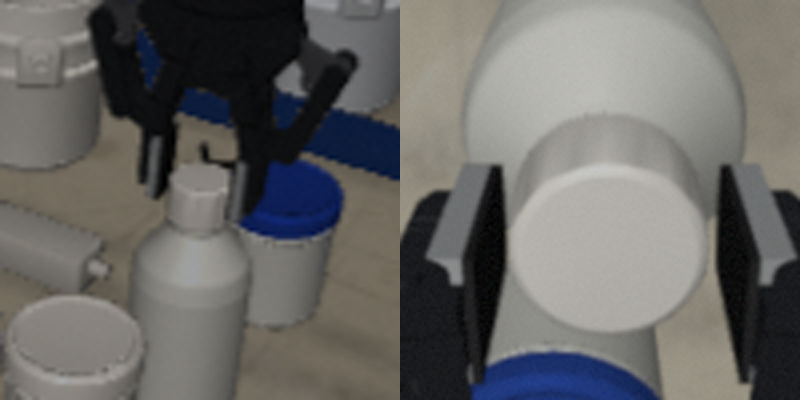

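The pads now flank the cap near its full height and are centred, so I'll close.

Request:
jog_arm(
  rows=[
    {"dx":0,"dy":0,"dz":0,"twist":0,"jaw":0.3},
    {"dx":0,"dy":0,"dz":0,"twist":0,"jaw":1},
    {"dx":0,"dy":0,"dz":0,"twist":0,"jaw":1},
    {"dx":0,"dy":0,"dz":0,"twist":0,"jaw":1},
    {"dx":0,"dy":0,"dz":0,"twist":0,"jaw":1},
  ],
  newtons=60,
)

```text
t: 13.7
tool_pos: [443.4, -34.5, 121.8]
tcp_rot: [-3.133, -0.132, -0.018]
force: [-1.3, -0.4, 6.0]
finger_gap: 0.384
```

```bash
python3 -c "
from h import *
import cv2
delta((443.4,-34.4,121))
im=imaging.capture('scene')[:,:,::-1];a=cv2.resize(im[120:220,290:390],None,fx=4,fy=4,interpolation=cv2.INTER_CUBIC)
im=imaging.capture('wrist')[:,:,::-1];b=cv2.resize(im[200:350,200:350],(400,400),interpolation=cv2.INTER_CUBIC)
cv2.imwrite('pics/sw8.png',np.hstack([a,b]))
"
```

```text
t 13.7 pos [443.4 -34.5 121.8] yaw 4.8 tilt 0.75 F [-1.3 -0.4  6. ] gap 0.384 twist -0.005
(443.4, -34.4, 121) [ 0.  -0.1  0.8]
```

View pics/sw8.png

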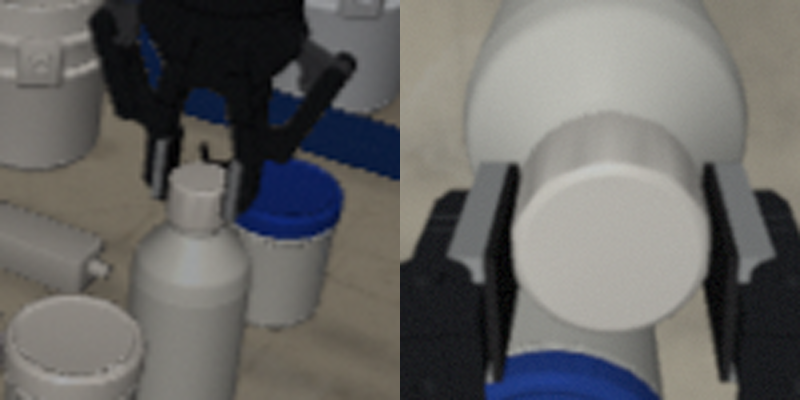

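Request:
jog_arm(
  rows=[
    {"dx":0,"dy":0,"dz":-15,"twist":0,"jaw":1},
    {"dx":0,"dy":0,"dz":-40,"twist":0,"jaw":1},
    {"dx":0,"dy":0,"dz":-75,"twist":0,"jaw":1},
    {"dx":0,"dy":0,"dz":-105,"twist":0,"jaw":1},
    {"dx":0,"dy":0,"dz":-110,"twist":0,"jaw":1},
    {"dx":0,"dy":0,"dz":-110,"twist":0,"jaw":1},
  ],
)

```text
t: 14.55
tool_pos: [441.6, -35.4, 231.1]
tcp_rot: [-3.133, -0.131, -0.017]
force: [-0.4, 0.0, -2.8]
finger_gap: 0.378
```

```bash
python3 -c "
from h import *
delta((606.5,141.8,230),(606.5,141.8,200))
"
```

```text
t 14.55 pos [441.6 -35.4 231.1] yaw 4.8 tilt 0.7 F [-0.4  0.  -2.8] gap 0.378 twist -0.005
(606.5, 141.8, 230) [ 179.2 -162.8    4. ]
(606.5, 141.8, 200) [ 178.8 -162.6   34. ]
```

Request:
jog_arm(
  rows=[
    {"dx":14,"dy":-13,"dz":0,"twist":0,"jaw":1},
    {"dx":44,"dy":-40,"dz":0,"twist":0,"jaw":1},
    {"dx":78,"dy":-71,"dz":0,"twist":0,"jaw":1},
    {"dx":112,"dy":-102,"dz":0,"twist":0,"jaw":1},
    {"dx":146,"dy":-133,"dz":0,"twist":0,"jaw":1},
    {"dx":168,"dy":-153,"dz":0,"twist":0,"jaw":1},
    {"dx":179,"dy":-162.5,"dz":4,"twist":0,"jaw":1},
    {"dx":179,"dy":-162.5,"dz":20,"twist":0,"jaw":1},
    {"dx":179,"dy":-162.5,"dz":32,"twist":0,"jaw":1},
    {"dx":179,"dy":-162.5,"dz":34,"twist":0,"jaw":1},
    {"dx":179,"dy":-162.5,"dz":34,"twist":0,"jaw":1},
  ],
)

```text
t: 15.92
tool_pos: [606.5, 140.9, 200.0]
tcp_rot: [-3.134, -0.13, -0.017]
force: [-0.0, -0.2, -1.5]
finger_gap: 0.377
```

```bash
python3 -c "
from h import *
import cv2
delta((606.5,141.8,157))
f=lambda *X:((proj('scene',X)-[120,120])*2.7).round(0)
zb=arm.sense()['tool_pos'][2]-121.8;x,y=arm.sense()['tool_pos'][:2]
a=np.linspace(0,2*np.pi,73)
for nm,X,r in (('base',(x,y,zb),33),('cap',(x,y,zb+150),17.5),('rim',(606.5,141.8,57),47)):
    P=np.array([f(X[0]+r*np.cos(t),X[1]+r*np.sin(t),X[2]) for t in a]);print(nm,P.min(0),P.max(0))
im=imaging.capture('scene')[:,:,::-1];cv2.imwrite('pics/s9.png',cv2.resize(im[120:320,120:340],None,fx=2.7,fy=2.7))
"
```

```text
t 15.93 pos [606.5 140.9 200. ] yaw 4.7 tilt 0.68 F [-0.  -0.2 -1.5] gap 0.377 twist -0.006
(606.5, 141.8, 157) [-0.4 -0.7 43. ]
base [252. 209.] [337. 262.]
cap [253.  55.] [304.  81.]
rim [236. 219.] [355. 296.]
```

View pics/s9.png

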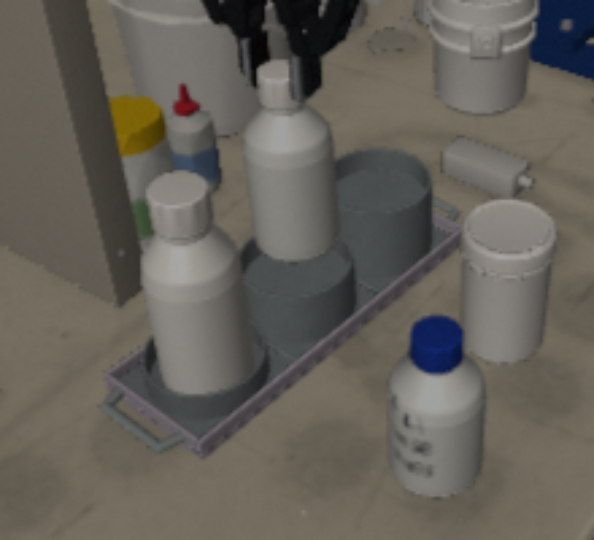

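The base outline sits inside the mid cup's rim as predicted. I'll lower it.

Request:
jog_arm(
  rows=[
    {"dx":-0.5,"dy":-0.5,"dz":10,"twist":0,"jaw":1},
    {"dx":-0.5,"dy":-0.5,"dz":22,"twist":0,"jaw":1},
    {"dx":-0.5,"dy":-0.5,"dz":33,"twist":0,"jaw":1},
    {"dx":-0.5,"dy":-0.5,"dz":40,"twist":0,"jaw":1},
    {"dx":-0.5,"dy":-0.5,"dz":42.5,"twist":0,"jaw":1},
    {"dx":-0.5,"dy":-0.5,"dz":44,"twist":0,"jaw":1},
    {"dx":-0.5,"dy":-0.5,"dz":44,"twist":0,"jaw":1},
  ],
)

```text
t: 16.85
tool_pos: [606.8, 142.0, 156.9]
tcp_rot: [-3.133, -0.13, -0.019]
force: [-1.3, 0.1, 0.9]
finger_gap: 0.381
```

```bash
python3 -c "
from h import *
delta((606.5,141.8,157))
"
```

```text
t 16.85 pos [606.8 142.  156.9] yaw 4.8 tilt 0.75 F [-1.3  0.1  0.9] gap 0.381 twist -0.006
(606.5, 141.8, 157) [-0.3  0.2 -0.1]
```

Contact came at the expected height (156.9 against 156.8). I'll release and lift.

Request:
jog_arm(
  rows=[
    {"dx":0,"dy":0,"dz":0.5,"twist":0,"jaw":0.2},
    {"dx":0,"dy":0,"dz":0.5,"twist":0,"jaw":-0.3},
    {"dx":0,"dy":0,"dz":0,"twist":0,"jaw":-1},
    {"dx":0,"dy":0,"dz":0,"twist":0,"jaw":-1},
    {"dx":0,"dy":0,"dz":0,"twist":0,"jaw":-1},
    {"dx":0,"dy":0,"dz":-20,"twist":0,"jaw":-1},
    {"dx":0,"dy":0,"dz":-60,"twist":0,"jaw":-1},
    {"dx":0,"dy":0,"dz":-110,"twist":0,"jaw":-1},
    {"dx":0,"dy":0,"dz":-110,"twist":0,"jaw":-1},
  ],
)

```text
t: 17.98
tool_pos: [607.9, 142.7, 271.3]
tcp_rot: [-3.131, -0.13, -0.032]
force: [-0.4, -0.4, -0.3]
finger_gap: 0.998
```

```bash
python3 -c "
from h import *
delta((429.5,213,260),(429.5,213,200))
"
```

```text
t 17.98 pos [607.9 142.7 271.3] yaw 4.8 tilt 1.25 F [-0.4 -0.4 -0.3] gap 0.998 twist -0.006
(429.5, 213, 260) [-172.2  -84.7    8.4]
(429.5, 213, 200) [-173.4  -84.3   68.4]
```

Request:
jog_arm(
  rows=[
    {"dx":-20,"dy":-10,"dz":0,"twist":0,"jaw":-1},
    {"dx":-60,"dy":-30,"dz":0,"twist":0,"jaw":-1},
    {"dx":-100,"dy":-50,"dz":0,"twist":0,"jaw":-1},
    {"dx":-140,"dy":-70,"dz":10,"twist":0,"jaw":-1},
    {"dx":-165,"dy":-81,"dz":40,"twist":0,"jaw":-1},
    {"dx":-173,"dy":-84.5,"dz":68,"twist":0,"jaw":-1},
    {"dx":-173,"dy":-84.5,"dz":68,"twist":0,"jaw":-1},
    {"dx":-173,"dy":-84.5,"dz":68,"twist":0,"jaw":-1},
  ],
)

```text
t: 18.98
tool_pos: [430.8, 213.3, 200.9]
tcp_rot: [-3.13, -0.129, -0.033]
force: [-0.4, 0.7, 0.2]
finger_gap: 1.004
```

```bash
python3 -c "
from h import *
import cv2
delta((429.5,213,105))
c=imaging.camera_params('wrist')
im=imaging.capture('wrist')[:,:,::-1];cv2.imwrite('pics/w10.png',im)
blobs('pics/w10.png',(105,120,40),(130,255,255),(150,150,250,180))
def P(X):
    p=c['R']@np.array(X)+c['t'];r=np.hypot(p[0],p[1]);th=np.arctan2(r,p[2]);return (p[:2]/r*th*c['intrinsics'][0,0]+c['intrinsics'][:2,2]).round(1)
print(P((429.9,211.8,130)),wray(278,225,130,c))
cv2.imwrite('pics/w10c.png',cv2.resize(im[150:400,150:410],None,fx=2.3,fy=2.3))
im=imaging.capture('scene')[:,:,::-1];cv2.imwrite('pics/s10.png',cv2.resize(im[120:320,120:340],None,fx=2.7,fy=2.7))
"
```

```text
t 18.98 pos [430.8 213.3 200.9] yaw 4.7 tilt 1.3 F [-0.4  0.7  0.2] gap 1.004 twist -0.007
(429.5, 213, 105) [-3.3  1.  95.8]
blob 273.4 223.4 [43.9 46.8]
[275.6 230.2] [431.30407428 215.83678131]
```

View pics/w10c.png

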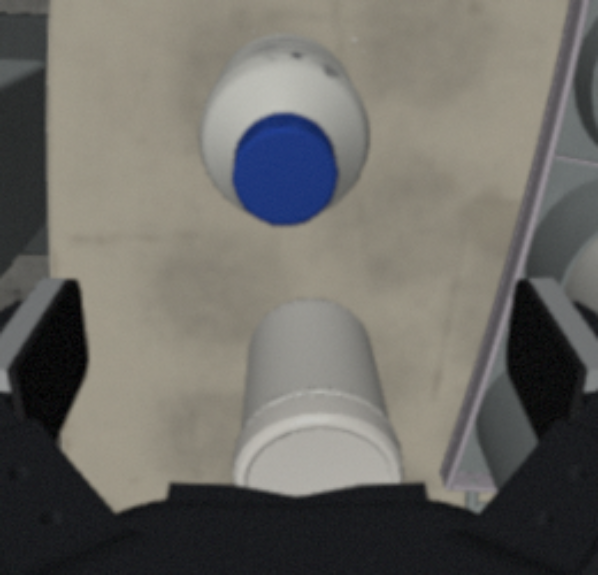

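View pics/s10.png

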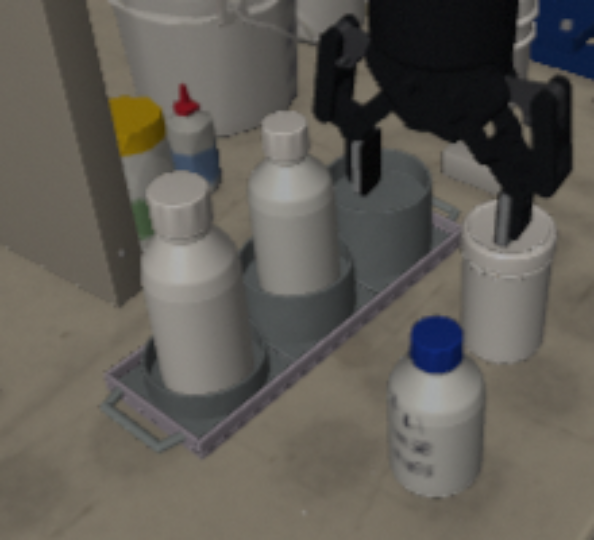

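The medium bottle stands in the mid cup with its cap level with the tall one. The blue cap is at about (274,226) in the wrist view, consistent with (430,212.5). I'll descend with the jaws half shut last, then check.

Request:
jog_arm(
  rows=[
    {"dx":-1,"dy":0.5,"dz":35,"twist":0,"jaw":-1},
    {"dx":-2,"dy":1,"dz":70,"twist":0,"jaw":-1},
    {"dx":-3,"dy":1.5,"dz":90,"twist":0,"jaw":-1},
    {"dx":-3,"dy":1.5,"dz":97,"twist":0,"jaw":-0.5},
    {"dx":-3,"dy":1.5,"dz":97,"twist":0,"jaw":-0.2},
    {"dx":-3,"dy":1.5,"dz":97,"twist":0,"jaw":0.1},
    {"dx":-3,"dy":1.5,"dz":97,"twist":0,"jaw":0.1},
  ],
  newtons=60,
)

```text
t: 19.95
tool_pos: [430.9, 212.8, 104.9]
tcp_rot: [-3.129, -0.128, -0.037]
force: [-0.0, 1.6, 0.5]
finger_gap: 0.45
```

```bash
python3 -c "
from h import *
import cv2
delta((429.9,212.5,104))
im=imaging.capture('scene')[:,:,::-1];a=cv2.resize(im[200:300,230:330],None,fx=4,fy=4,interpolation=cv2.INTER_CUBIC)
im=imaging.capture('wrist')[:,:,::-1];b=cv2.resize(im[200:350,200:350],(400,400),interpolation=cv2.INTER_CUBIC)
cv2.imwrite('pics/sw11.png',np.hstack([a,b]))
"
```

```text
t 19.95 pos [430.9 212.8 104.9] yaw 4.7 tilt 1.45 F [-0.   1.6  0.5] gap 0.45 twist -0.007
(429.9, 212.5, 104) [-1.   0.2  0.9]
```

View pics/sw11.png

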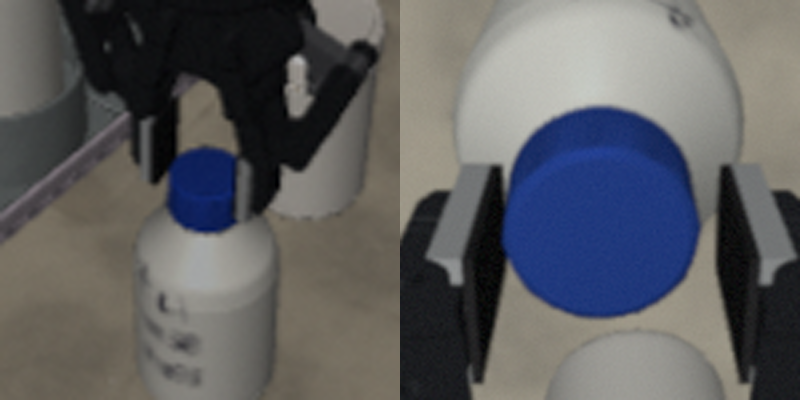

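Request:
jog_arm(
  rows=[
    {"dx":-2,"dy":-2,"dz":1,"twist":0,"jaw":0.1},
    {"dx":-2,"dy":-2,"dz":1,"twist":0,"jaw":0.1},
    {"dx":-2,"dy":-2,"dz":1,"twist":0,"jaw":0.3},
    {"dx":-2,"dy":-2,"dz":1,"twist":0,"jaw":1},
    {"dx":-2,"dy":-2,"dz":1,"twist":0,"jaw":1},
    {"dx":-2,"dy":-2,"dz":1,"twist":0,"jaw":1},
    {"dx":-2,"dy":-2,"dz":1,"twist":0,"jaw":1},
  ],
  newtons=60,
)

```text
t: 20.92
tool_pos: [428.7, 214.9, 104.0]
tcp_rot: [-3.129, -0.128, -0.037]
force: [-1.5, 0.7, 4.7]
finger_gap: 0.375
```

```bash
python3 -c "
from h import *
delta((429.9,212.5,104))
"
```

```text
t 20.93 pos [428.7 214.9 104. ] yaw 4.7 tilt 1.46 F [-1.5  0.7  4.7] gap 0.375 twist -0.007
(429.9, 212.5, 104) [1.  2.5 0. ]
```

Request:
jog_arm(
  rows=[
    {"dx":0,"dy":0,"dz":-15,"twist":0,"jaw":1},
    {"dx":0,"dy":0,"dz":-40,"twist":0,"jaw":1},
    {"dx":0,"dy":0,"dz":-75,"twist":0,"jaw":1},
    {"dx":0,"dy":0,"dz":-110,"twist":0,"jaw":1},
    {"dx":0,"dy":0,"dz":-135,"twist":0,"jaw":1},
    {"dx":0,"dy":0,"dz":-140,"twist":0,"jaw":1},
    {"dx":0,"dy":0,"dz":-140,"twist":0,"jaw":1},
  ],
)

```text
t: 21.8
tool_pos: [425.1, 213.0, 243.8]
tcp_rot: [-3.13, -0.128, -0.036]
force: [-0.2, -0.4, -2.3]
finger_gap: 0.379
```

```bash
python3 -c "
from h import *
delta((480,90,245),(597.8,43,245),(597.8,43,200))
"
```

```text
t 21.8 pos [425.1 213.  243.8] yaw 4.7 tilt 1.43 F [-0.2 -0.4 -2.3] gap 0.379 twist -0.007
(480, 90, 245) [ 44.7 127.1  -1.2]
(597.8, 43, 245) [158.2 183.5   1. ]
(597.8, 43, 200) [157.1 183.9  46. ]
```

Request:
jog_arm(
  rows=[
    {"dx":5,"dy":14,"dz":0,"twist":0,"jaw":1},
    {"dx":15,"dy":43,"dz":0,"twist":0,"jaw":1},
    {"dx":28,"dy":80,"dz":0,"twist":0,"jaw":1},
    {"dx":45,"dy":118,"dz":0,"twist":0,"jaw":1},
    {"dx":78,"dy":141,"dz":0,"twist":0,"jaw":1},
    {"dx":115,"dy":161,"dz":0,"twist":0,"jaw":1},
    {"dx":142,"dy":175,"dz":0,"twist":0,"jaw":1},
    {"dx":157,"dy":182.5,"dz":0,"twist":0,"jaw":1},
    {"dx":157,"dy":182.5,"dz":10,"twist":0,"jaw":1},
    {"dx":157,"dy":182.5,"dz":30,"twist":0,"jaw":1},
    {"dx":157,"dy":182.5,"dz":44,"twist":0,"jaw":1},
    {"dx":157,"dy":182.5,"dz":46,"twist":0,"jaw":1},
    {"dx":157,"dy":182.5,"dz":46,"twist":0,"jaw":1},
  ],
)

```text
t: 23.42
tool_pos: [597.5, 44.6, 200.1]
tcp_rot: [-3.13, -0.128, -0.036]
force: [-0.1, -0.2, -1.8]
finger_gap: 0.375
```

```bash
python3 -c "
from h import *
import cv2
delta((597.8,44,160))
f=lambda *X:((proj('scene',X)-[150,100])*2.7).round(0)
zb=arm.sense()['tool_pos'][2]-104;x,y=arm.sense()['tool_pos'][:2]
a=np.linspace(0,2*np.pi,73)
for nm,X,r in (('base',(x,y,zb),33),('cap',(x,y,zb+130),17.5),('rim',(597.8,43,77),47)):
    P=np.array([f(X[0]+r*np.cos(t),X[1]+r*np.sin(t),X[2]) for t in a]);print(nm,P.min(0),P.max(0))
im=imaging.capture('scene')[:,:,::-1];cv2.imwrite('pics/s12.png',cv2.resize(im[100:300,150:370],None,fx=2.7,fy=2.7))
"
```

```text
t 23.43 pos [597.5  44.6 200.1] yaw 4.7 tilt 1.43 F [-0.1 -0.2 -1.8] gap 0.375 twist -0.007
(597.8, 44, 160) [-0.6  0.9 40.1]
base [254. 192.] [334. 238.]
cap [266.  62.] [313.  84.]
rim [239. 200.] [351. 266.]
```

View pics/s12.png

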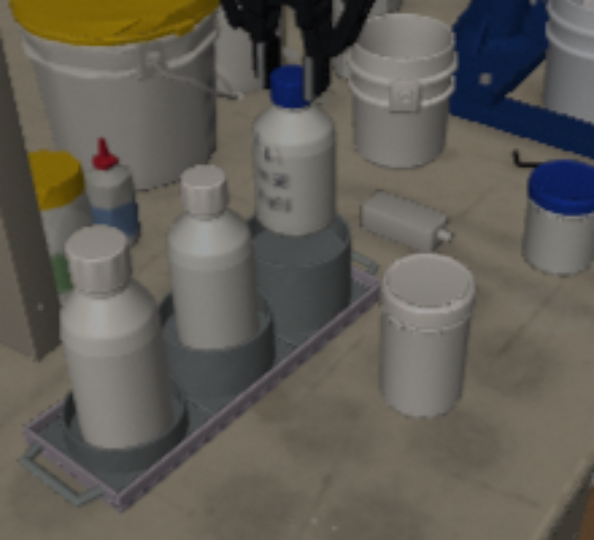

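Request:
jog_arm(
  rows=[
    {"dx":-0.5,"dy":0.5,"dz":10,"twist":0,"jaw":1},
    {"dx":-0.5,"dy":0.5,"dz":22,"twist":0,"jaw":1},
    {"dx":-0.5,"dy":0.5,"dz":33,"twist":0,"jaw":1},
    {"dx":-0.5,"dy":0.5,"dz":39,"twist":0,"jaw":1},
    {"dx":-0.5,"dy":0.5,"dz":41,"twist":0,"jaw":1},
    {"dx":-0.5,"dy":0.5,"dz":42,"twist":0,"jaw":1},
    {"dx":-0.5,"dy":0.5,"dz":42,"twist":0,"jaw":1},
  ],
)

```text
t: 24.35
tool_pos: [598.1, 44.6, 159.1]
tcp_rot: [-3.13, -0.128, -0.038]
force: [-2.3, 0.4, 4.6]
finger_gap: 0.377
```

```bash
python3 -c "
from h import *
delta((597.8,44,159))
"
```

```text
t 24.35 pos [598.1  44.6 159.1] yaw 4.7 tilt 1.47 F [-2.3  0.4  4.6] gap 0.377 twist -0.007
(597.8, 44, 159) [-0.4  0.6  0.1]
```

Contact came at the expected height again. I'll release, lift and back off.

Request:
jog_arm(
  rows=[
    {"dx":0,"dy":0,"dz":0,"twist":0,"jaw":0.2},
    {"dx":0,"dy":0,"dz":0,"twist":0,"jaw":-0.3},
    {"dx":0,"dy":0,"dz":0,"twist":0,"jaw":-1},
    {"dx":0,"dy":0,"dz":0,"twist":0,"jaw":-1},
    {"dx":0,"dy":0,"dz":0,"twist":0,"jaw":-1},
    {"dx":0,"dy":0,"dz":-20,"twist":0,"jaw":-1},
    {"dx":0,"dy":0,"dz":-60,"twist":0,"jaw":-1},
    {"dx":0,"dy":0,"dz":-110,"twist":0,"jaw":-1},
    {"dx":-40,"dy":20,"dz":-120,"twist":0,"jaw":-1},
    {"dx":-80,"dy":60,"dz":-120,"twist":0,"jaw":-1},
    {"dx":-110,"dy":110,"dz":-120,"twist":0,"jaw":-1},
    {"dx":-130,"dy":160,"dz":-120,"twist":0,"jaw":-1},
    {"dx":-150,"dy":200,"dz":-120,"twist":0,"jaw":-1},
    {"dx":-150,"dy":200,"dz":-120,"twist":0,"jaw":-1},
    {"dx":-150,"dy":200,"dz":-120,"twist":0,"jaw":-1},
  ],
)

```text
t: 26.22
tool_pos: [462.6, -167.4, 274.0]
tcp_rot: [-3.129, -0.129, -0.039]
force: [0.8, -0.1, -0.1]
finger_gap: 1.001
```

```bash
python3 -c "
from h import *
import cv2
delta((430,-150,270))
im=imaging.capture('scene')[:,:,::-1];a=cv2.resize(im[90:300,150:390],None,fx=1.6,fy=1.6)
im=imaging.capture('top')[:,:,::-1];b=cv2.resize(im[120:290,180:440],(400,262));b=cv2.copyMakeBorder(b,0,a.shape[0]-262,0,0,0)
cv2.imwrite('pics/st13.png',np.hstack([a,b]))
"
```

```text
t 26.23 pos [ 462.6 -167.4  274. ] yaw 4.7 tilt 1.53 F [ 0.8 -0.1 -0.1] gap 1.001 twist -0.007
(430, -150, 270) [-31.2 -20.    3.4]
```

View pics/st13.png

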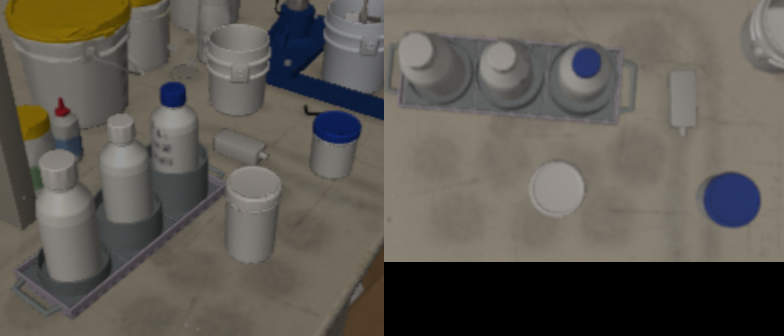

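```bash
python3 -c "
from h import *
for n,u,v,z in (('tall',417,47,185),('med',501,55,185),('short',586,63,185),('jarA',557,188,115),('jarB',732,200,85)): print(n,onz('top',(u-384)*.65+180,v*.65+120,z).round(1))
for n,p,o in (('tall',(616,242),(60,170)),('med',(607,142),(121,128)),('short',(598,43.5),(173,94))): print(n,'scene cap px pred',((proj('scene',(*p,185))-[150,90])*1.6).round(0),'seen~',o)
print(arm.sense()['force'].round(1)); arm.finish_job()
"
```

```text
tall [617.8 238.7]
med [607.4 141. ]
short [597.  43.]
jarA [452.9  77.5]
jarB [ 436.2 -145.3]
tall scene cap px pred [ 56. 158.] seen~ (60, 170)
med scene cap px pred [119. 119.] seen~ (121, 128)
short scene cap px pred [173.  87.] seen~ (173, 94)
[-0.   0.8 -0.1]
the job is handed in; nothing more can be done
```

All three bottles are standing in their cups: tall in the low cup, medium in the middle cup, short in the high cup. I placed them in that order and handed the job in at about 26 s, with the gripper open and clear of everything.

**Checks that agreed**
- Each bottle touched down within 0.3 mm of the height its cup floor should give.
- In the last pictures all three stand upright inside their rims, with caps that look level. The top view puts the caps at (618, 239), (607, 141) and (597, 43) mm, within about 3 mm of the cup centres.
- The two jars are within about 1.5 mm of where they started, which is inside the measuring error.

**Checks that failed or disagreed**
- **First grasp of the medium bottle:** the jaws closed on nothing. The pictures showed the fingertips about 10–12 mm above the reported TCP, not 11 mm below it. I went about 18 mm lower and the second grasp held. The bottle did not move.
- **Tall bottle:** it was gripped only by the upper edge of its cap, but it did not slip.
- **Scene-camera cap check:** my by-eye cap pixels were about 4–8 px lower in the picture than predicted. I put this down to reading the pixels by eye and calibration error, and did not refine it.
- **Tool tilt:** it crept up to about 1.5° by the end.

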